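Clear the lens marking press and mark two lenses

ROBOT

A 6-joint arm with a two-finger parallel gripper is mounted at the origin on the work surface. World frame = base frame: x ahead of the robot, y to its left, z up, the work surface at z = 0. Lengths are in mm, angles in rad, forces in N, time in s.
With the tool pointing down it reaches from about 425 to 1125 mm from the base axis. Payload 14.9 kg.
Tool frame: the origin (TCP) lies midway between the tips of the shut fingers; the grasp point (between the pads) lies 19 mm behind it; z points along the fingers, y is the line along which they close (so a half turn about z gives the same grasp; the last joint's range is limited). The gripper opens to 91 mm and grips with 3 to 60 N. Pads are 32 mm wide; open, the fingers measure 118 mm over their backs; the gripper's body (76 mm by 178 mm) begins 60 mm behind the grasp point.
Start: joints at [1.149, 0.379, 1.734, -0, 1.028, -0.033], TCP at [265.363, 647.766, 213.932] pointing down, gripper open.
Joint ranges: [-2.77, 2.77], [-0.74, 2.19], [0, 2.66], [-1.06, 4.2], [0.31, 2.87], [-3.08, 3.08]. Speed limits (rad/s): [1.89, 1.89, 2.39, 3.14, 3.14, 3.14].

INTERFACE

Orientations are given as a rotation vector (axis times angle).
In Python, from cell import robot gives the robot as it stands. The module is installed in compiled form; this text tells all that it offers.
- The arm moves only by the shell command python3 -m inch 'ROWS' [FORCE]. ROWS is JSON, a list of rows, each a list of 7 numbers: the shift along the world's x, y, z normalised to -1 to 1, where 1 is 50 cm, then the turn, a rotation vector about the world's x, y, z normalised to -1 to 1, where 1 is 0.5 rad, then the closure, from -1 (fully open) to 1 (shut). In form: [[dx, dy, dz, rx, ry, rz, claw], ...]. A call has 1 to 20 rows; each row is the pose to reach, as a shift and turn from the pose commanded when the call began; what a row does not reach only later rows make up. A row lasts 1/10 s, in which the tool goes at most 50 mm and 8.59 degrees, less where a joint would pass 70% of its speed; a pose out of reach is approached as far as the arm can. A call with a number of a shift or a turn outside -1 to 1 is refused whole. A call with a gripper value outside its range is refused whole. The fingers move at their own pace and stop on an object; FORCE is the grip in N (left out, the last holds). Time passes only in rows, so rows that repeat a pose let the fingers close. It gives the time, the measured TCP pose, the force, the opening and the grip force at its end, in the units of the state.
- robot.observe(): the state, without advancing time (a new reading comes with each control period).
- robot.camera(name): name is "side" or "top"; returns a dict with "color" (400x640x3 uint8, red, green, blue), "fx", "fy", "cx", "cy" (pixels), "dist_coeffs" ([k1, k2, p1, p2, k3] as OpenCV has them; the pictures are not rectified), "origin" and "rotation" of the camera in the world. Camera axes: x right, y up, looking along -z (the intrinsics and any distortion apply to the point x, -y, -z); pixel columns grow to the right and rows downward; lengths in mm; the calibration is good to about 2 mm. A picture is of the moment at which its call begins. There is no depth.
- robot.job_done(): hands the job in; it is judged then, once.
Trained networks look in a picture, given as the dict that the camera call returned (one of the last four; its "shot" number tells which), for a name from the list of things; names that differ only in an ending like _2 or _b are one class to them, and where a whole thing is asked for, a point or a joint stands for the part that bears it (a point fixed in the world has none). Each returns a list of dicts, best first, with "p" (0 to 1); they miss things now and then, are a little off and sometimes report something else, mostly with a low value. They report only what shows in the picture. A call takes as long as a camera call. They do not tell look-alikes from the thing itself.
- robot.search_frame(thing, picture): "bbox" ([left, top, right, bottom] in pixels, round what is visible of it).
- robot.landmark_of(thing, picture): "uv" ([column, row] in pixels: a listed point, or the origin of a listed thing).
The state is a dict: "time_s": time; "joint_pos": joint angles; "joint_velocities": joint speeds; "joint_efforts": joint torques, N m; "tcp_pos": TCP position; "orientation": TCP orientation; "contact_force": force on the tool from outside, world axes, zero at the start; "wrist_torque": the same for the moment, N m; "finger_gap": opening from 0.0 (shut) to 1.0 (fully open); "grasp_force": force on a finger pad.
Only numpy, scipy, OpenCV 4.12 (cv2) and the standard library are available. Lean on these libraries where they do the work, as an engineer would, in place of code of your own. Each camera call takes 0.05 s, during which the arm holds its last target. There are 200 camera calls.

TASK

Clear every spectacle case off the bed of the lens marking press and lay it flat in the plastic case tray. Then load the carrier with the round lens on the bed with its lens centred under the plunger, let go and press the plunger fully down to its stop, and put that carrier back in the aluminium job tray; after that do the same with the carrier of the square lens. Finish with all cases flat in the case tray, both carriers flat in the job tray and the plunger up, and do not disturb the other things on the bench.

Things in the scene. Friction and masses are not known exactly. Their poses are not given: they have to be found in the camera images.
- press: White lens marking press, fixed. Origin: at table level; x points to its rear (away from the robot at yaw 0), z up. Bed: flat plate, top 15 mm up, x -140..+165, y -120..+120 mm. Column at the rear: x 109..165, y +-45, up to z 155 mm. The plunger's axis is at x 62, y 0; its foot hangs down to z 68 mm (z 43 when pressed)
- press_arm (a point): middle of the lower front edge of the arm that overhangs the bed from the column. In the press frame the arm spans x 30..145, y +-32, z 92..142 mm (a short nose under it to z 80), open below at front and sides. So a carrier goes in low from the front, lens first, handle towards the robot
- press_spot (a point): point on the top of the press bed straight below the plunger (x 62, y 0, z 15 mm in the press frame)
- plunger_top (a point): centre of the top of the plunger's black knob (knob 56 mm wide, its top 207 mm above the table when up). It is pressed straight down
- plunger (a joint): plunger travel in m: 0 up, 0.025 at its stop, grows downward. Spring: about 5 N to start, 12 N at the stop; it comes up by itself. Fully down counts from 0.0215
- case_tray: Grey plastic tray with low walls (the case tray), fixed, outside 280 (x) x 216 (y) x 20 mm high, walls and floor 5 mm. Origin: centre of underside; x is the long side. It stands left or right of the press
- job_tray: Aluminium tray (the job tray) of the same size and axes, fixed, on the other side of the press; the lens carriers start in it
- case0: Black hard spectacle case, 145 (x) x 50 (y) x 36 mm (z), 0.12 kg; origin: centre of underside. One to three are present, on the press bed in front of the plunger, side by side about 88 mm apart, long axis along the press's x. Grip it across its width, anywhere along its length
- case1: Black hard spectacle case, 145 (x) x 50 (y) x 36 mm (z), 0.12 kg; origin: centre of underside. One to three are present, on the press bed in front of the plunger, side by side about 88 mm apart, long axis along the press's x. Grip it across its width, anywhere along its length
- case2: Black hard spectacle case, 145 (x) x 50 (y) x 36 mm (z), 0.12 kg; origin: centre of underside. One to three are present, on the press bed in front of the plunger, side by side about 88 mm apart, long axis along the press's x. Grip it across its width, anywhere along its length
- round_carrier: Lens carrier: white plate 180 (x) x 64 (y) x 10 mm with a green-tinted glass round lens, 58 mm wide, 11 mm thick, fixed on it at x = +55 mm, and an upright black handle fin at x = -65 mm, 50 (x) x 18 (y) mm, rising from 10 to 50 mm above the underside. Origin: centre of underside. About 0.16 kg. Grip the fin across its 18 mm
- round_carrier_lens (a point): centre of the top of that carrier's lens (x 55, y 0, z 21 mm in the carrier frame)
- square_carrier: Lens carrier: white plate 180 (x) x 64 (y) x 10 mm with a green-tinted glass square lens, 46 mm wide, 11 mm thick, fixed on it at x = +55 mm, and an upright black handle fin at x = -65 mm, 50 (x) x 18 (y) mm, rising from 10 to 50 mm above the underside. Origin: centre of underside. About 0.16 kg. Grip the fin across its 18 mm
- square_carrier_lens (a point): centre of the top of that carrier's lens (x 55, y 0, z 21 mm in the carrier frame)
- screwdriver: Bystander, leave alone: screwdriver, 150 mm long, lying on the bench near the robot
- ruler: Bystander, leave alone: flat white ruler 22 x 160 x 5 mm on the bench between robot and press
- pliers: Bystander, leave alone: small pliers about 120 mm long, 16 mm high, on the bench beyond the left tray
There are look-alikes about, which are no part of the job. What is shaped like the round_carrier but turquoise is not meant.

How it is judged (in metres and radians):
On the way, in this order (a step that is already met when the one before it is completed fails the run):
1. every spectacle case lies flat in the case tray (x of case0 in the frame of case_tray between -0.12 and 0.12 m and y of case0 in the frame of case_tray between -0.09 and 0.09 m and z of each of case0, case1, case2 in the frame of case_tray below 0.012 m and angle between each of case0, case1, case2's own z axis and vertical below 0.08 rad and x of case1 in the frame of case_tray between -0.12 and 0.12 m and y of case1 in the frame of case_tray between -0.09 and 0.09 m and x of case2 in the frame of case_tray between -0.12 and 0.12 m and y of case2 in the frame of case_tray between -0.09 and 0.09 m), for 0.2 s.
2. the round lens is centred under the plunger (12 mm), its carrier flat on the bed and let go, and the plunger is down to its stop (horizontal distance between round_carrier_lens and press_spot below 0.012 m and angle between round_carrier's own z axis and vertical below 0.08 rad and z of round_carrier in the frame of press below 0.02 m and value of joint plunger above 0.0215 m and contact force between the fingers and round_carrier below 0.5 N), for 0.2 s.
3. the round lens's carrier is back flat in the job tray, the plunger up (x of round_carrier in the frame of job_tray between -0.12 and 0.12 m and y of round_carrier in the frame of job_tray between -0.09 and 0.09 m and z of round_carrier in the frame of job_tray below 0.012 m and angle between round_carrier's own z axis and vertical below 0.08 rad and value of joint plunger below 0.005 m), for 0.2 s.
4. the square lens is centred under the plunger (12 mm), its carrier flat on the bed and let go, and the plunger is down to its stop (horizontal distance between square_carrier_lens and press_spot below 0.012 m and angle between square_carrier's own z axis and vertical below 0.08 rad and z of square_carrier in the frame of press below 0.02 m and value of joint plunger above 0.0215 m and contact force between the fingers and square_carrier below 0.5 N), for 0.2 s.
At the end, for the whole second after the job is handed in: All cases lie flat (within 0.08 rad, on its floor) in the case tray, both carriers lie flat in the job tray likewise, the plunger is up (under 5 mm) and all is at rest (all of step 1 and all of step 3 and x of square_carrier in the frame of job_tray between -0.12 and 0.12 m and y of square_carrier in the frame of job_tray between -0.09 and 0.09 m and z of square_carrier in the frame of job_tray below 0.012 m and angle between square_carrier's own z axis and vertical below 0.08 rad and linear speed of each of case0, case1, case2, round_carrier, square_carrier below 0.03 m/s); the robot touches nothing.
It fails at once if another thing on the bench is disturbed (moved more than 40 mm) (distance of any of screwdriver, ruler, pliers from where it was at the start of the episode above 0.04 m).
Of case0, case1, case2 only 1 to 3 are there at a start; the rules pass over those that are not, and their reading is None.
At some moment in a run one of round_carrier, square_carrier may be knocked a few centimetres aside while the robot is not near it.
Once in a run the grip may slacken for a moment while it holds something.
It also fails if it takes over 210 s, if anything falls off the work surface, if the arm or the gripper's body presses on something with over 40 N, if the wrist force passes 120 N, or if a joint passes its speed limit or range.

## Working session

There is one attempt and no reset: what is moved stays moved. The work goes in short steps, Python scripts to look and compute and a shell command to move; the robot and the scene stay as the last step left them, time stands still between calls to the robot, and variables do not carry over. Pictures are saved under pics/ and viewed, at most 14 in all, crops included, and the job is handed in when it is done.

```bash
mkdir -p pics
cat > h.py <<'E'
import numpy as np, cv2
from cell import robot
from scipy.spatial.transform import Rotation as R
def ray(c,uv):
    K=np.array([[c['fx'],0,c['cx']],[0,c['fy'],c['cy']],[0,0,1]])
    p=cv2.undistortPoints(np.array([[uv]],float),K,np.array(c['dist_coeffs'],float))[0,0]
    d=np.array(c['rotation'])@np.array([p[0],-p[1],-1.]); return np.array(c['origin'],float),d/np.linalg.norm(d)
def onz(c,uv,z):
    o,d=ray(c,uv); return o+d*(z-o[2])/d[2]
def tri(a,ua,b,ub):
    o1,d1=ray(a,ua);o2,d2=ray(b,ub)
    s=np.linalg.lstsq(np.c_[d1,-d2],o2-o1,rcond=None)[0]
    p,q=o1+s[0]*d1,o2+s[1]*d2; return (p+q)/2,np.linalg.norm(p-q)
def proj(c,P):
    K=np.array([[c['fx'],0,c['cx']],[0,c['fy'],c['cy']],[0,0,1]])
    x=(np.array(P,float)-np.array(c['origin']))@np.array(c['rotation']); x=x*[1,-1,-1]
    return cv2.projectPoints(x.reshape(-1,1,3),np.zeros(3),np.zeros(3),K,np.array(c['dist_coeffs'],float))[0][:,0]
def save(c,n): cv2.imwrite('pics/'+n,c['color'][:,:,::-1])
E
python3 - <<'E'
from h import *
np.set_printoptions(precision=1,suppress=True)
T=robot.camera('top');S=robot.camera('side');save(T,'top0.png');save(S,'side0.png')
for c in(T,S): print(c['origin'],np.array(c['rotation']).tolist(),c['fx'])
for n in 'press press_arm press_spot plunger_top case_tray job_tray case0 round_carrier round_carrier_lens square_carrier square_carrier_lens screwdriver ruler pliers'.split():
    for k,c in(('T',T),('S',S)):
        print(n,k,[(np.round(d['uv']).tolist(),round(d['p'],2),onz(c,d['uv'],0)[:2].round().tolist()) for d in robot.landmark_of(n,c)[:5]])
print(robot.observe())
E
```

```text
[ 243.2 -162.2 1493.2] [0.17044418428346159, -0.17154730677091798, -1.612242019745499] 421.91551649267876
[ 394.1  708.5 1141.4] [0.08213227689734137, -1.062800166530637, -2.818489709496528] 390.5431390816628Traceback (most recent call last):
  File "<stdin>", line 7, in <module>
  File "h.py", line 9, in onz
    o,d=ray(c,uv); return o+d*(z-o[2])/d[2]
                                       ~^^^
IndexError: invalid index to scalar variable.
```

```bash
sed -i "s/np.array(c\['rotation'\])/R.from_rotvec(c['rotation']).as_matrix()/" h.py
python3 - <<'E'
from h import *
np.set_printoptions(precision=1,suppress=True)
T=robot.camera('top');S=robot.camera('side');save(T,'top0.png');save(S,'side0.png')
for n in 'press press_arm press_spot plunger_top case_tray job_tray case0 round_carrier round_carrier_lens square_carrier square_carrier_lens screwdriver ruler pliers'.split():
    for k,c in(('T',T),('S',S)):
        print(n,k,[(np.round(d['uv'],1).tolist(),round(d['p'],2),onz(c,d['uv'],0)[:2].round().tolist()) for d in robot.landmark_of(n,c)[:5]])
print(robot.observe())
E
```

```text
press T [([267.7, 201.0], 0.88, [585.0, 15.0]), ([344.3, 206.7], 0.25, [550.0, -261.0])]
press S [([283.7, 251.0], 0.63, [632.0, -53.0]), ([293.3, 266.1], 0.57, [587.0, 3.0])]
press_arm T [([266.1, 189.8], 0.87, [627.0, 20.0])]
press_arm S [([281.4, 252.5], 0.57, [639.0, -46.0]), ([317.5, 243.7], 0.46, [518.0, -101.0])]
press_spot T [([174.5, 227.5], 0.65, [504.0, 352.0]), ([267.7, 186.7], 0.63, [638.0, 14.0])]
press_spot S [([356.9, 301.8], 0.73, [362.0, 107.0]), ([275.5, 263.7], 0.57, [650.0, 2.0])]
plunger_top T [([257.9, 172.0], 0.67, [696.0, 49.0])]
plunger_top S [([295.7, 266.7], 0.62, [579.0, 5.0]), ([274.2, 229.3], 0.56, [686.0, -144.0])]
case_tray T [([174.9, 231.0], 0.73, [491.0, 350.0])]
case_tray S [([304.2, 370.4], 0.87, [494.0, 339.0])]
job_tray T [([358.1, 213.9], 0.69, [521.0, -309.0])]
job_tray S [([329.2, 197.9], 0.63, [504.0, -326.0])]
case0 T [([243.7, 222.9], 0.75, [508.0, 103.0]), ([295.4, 220.3], 0.68, [509.0, -83.0])]
case0 S [([310.2, 289.5], 0.96, [516.0, 84.0]), ([318.3, 244.5], 0.64, [515.0, -98.0])]
round_carrier T [([360.3, 204.8], 0.94, [554.0, -319.0])
[... 745 characters left out ...]
0.42, [554.0, -318.0])]
screwdriver S [([358.3, 302.1], 0.69, [357.0, 107.0])]
ruler T [([293.5, 259.4], 0.8, [370.0, -71.0])]
ruler S [([358.8, 257.6], 0.78, [368.0, -61.0])]
pliers T [([204.9, 172.5], 0.55, [704.0, 245.0])]
pliers S [([241.6, 328.7], 0.59, [703.0, 244.0])]
{'time_s': 1.65, 'joint_pos': array([ 1.1,  0.4,  1.7, -0. ,  1. , -0. ]), 'joint_velocities': array([-0.,  0., -0., -0., -0., -0.]), 'joint_efforts': array([  0. , -76.4, -43.5,   0.1,   0. ,  -0. ]), 'tcp_pos': array([265.3, 647.8, 213.9]), 'orientation': array([ 0.6,  3.1, -0. ]), 'contact_force': array([-0.1,  0.9, -0.6]), 'wrist_torque': array([-0.1,  0. , -0. ]), 'grasp_force': 0.0, 'finger_gap': 1.001374908332925}
```

View pics/top0.png

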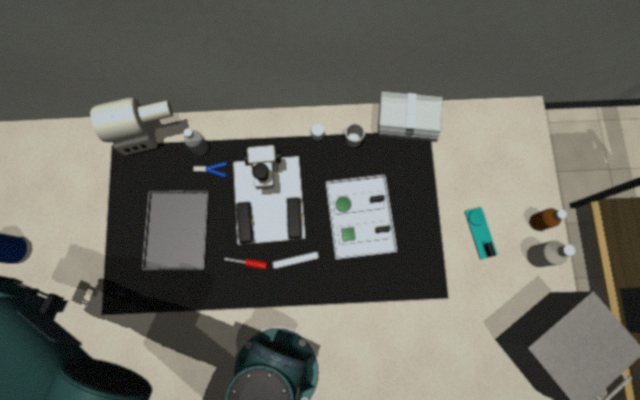

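View pics/side0.png

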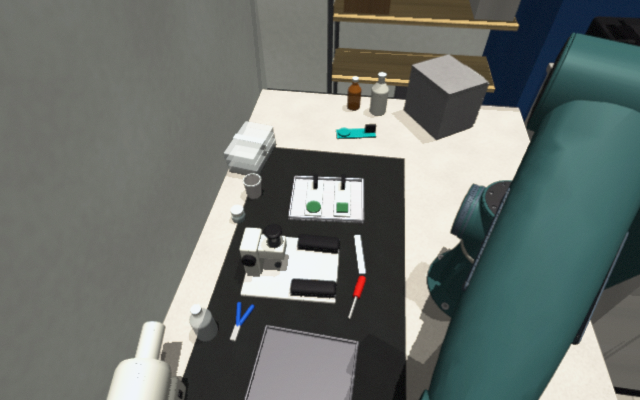

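```bash
cat >> h.py <<'E'
from scipy.optimize import least_squares
def W(pose,P):
    x,y,a=pose; P=np.array(P,float); c,s=np.cos(a),np.sin(a)
    return np.c_[x+c*P[:,0]-s*P[:,1],y+s*P[:,0]+c*P[:,1],P[:,2]]
def edgefit(cams,segs,pose,rad=(6,4,2.5,2)):
    pose=np.array(pose,float); pts=np.vstack([np.linspace(a,b,42)[1:-1] for a,b in segs]); nb=np.vstack([np.linspace(a,b,42)[2:] for a,b in segs])
    for r in rad:
        meas=[]
        for c in cams:
            g=cv2.GaussianBlur(c['color'].astype(np.float32).mean(2),(0,0),.7)
            p=proj(c,W(pose,pts));q=proj(c,W(pose,nb));t=q-p;t/=np.linalg.norm(t,axis=1)[:,None];n=np.c_[-t[:,1],t[:,0]]
            s=np.arange(-r-1,r+1.01,.25); m=(p[:,None]+s[None,:,None]*n[:,None]).astype(np.float32)
            v=cv2.remap(g,m[...,0],m[...,1],cv2.INTER_LINEAR); d=abs(np.gradient(v,axis=1))[:,4:-4]; k=d.argmax(1)
            meas.append((p+s[4:-4][k][:,None]*n,n,d.max(1)>1.5))
        f=lambda x:np.concatenate([(((proj(c,W(x,pts))-e)*n).sum(1))[ok] for c,(e,n,ok) in zip(cams,meas)])
        o=least_squares(f,pose,loss='soft_l1',f_scale=.4,x_scale=[10,10,.05]); pose=o.x
    return pose,np.median(abs(f(pose)))
def rect(x0,x1,y0,y1,z): 
    k=[(x0,y0,z),(x1,y0,z),(x1,y1,z),(x0,y1,z)]; return [(np.array(k[i]),np.array(k[(i+1)%4])) for i in range(4)]
TRAY=rect(-140,140,-108,108,20); r=rect(-140,165,-120,120,15); BED=[r[0],r[2],r[3]]
def overlay(c,items,n,box,k=4):
    im=c['color'][:,:,::-1].copy(); x0,y0,x1,y1=box; im=cv2.resize(im[y0:y1,x0:x1],None,fx=k,fy=k,interpolation=cv2.INTER_CUBIC)
    for P,col in items:
        q=proj(c,P); q=((q-[x0,y0]+.5)*k).astype(int)
        if len(q)==1: cv2.drawMarker(im,tuple(int(v) for v in q[0]),col,0,10,1)
        else: cv2.polylines(im,[q.reshape(-1,1,2)],True,col,1)
    cv2.imwrite('pics/'+n,im)
def net(n,c,near=None,z=0):
    l=[d for d in robot.landmark_of(n,c) if near is None or np.linalg.norm(onz(c,d['uv'],z)[:2]-near)<60]
    return l[0]['uv'] if l else None
E
python3 - <<'E'
from h import *
np.set_printoptions(precision=2,suppress=True)
T=robot.camera('top');S=robot.camera('side')
pr=[585,0,0.03]
for cs in([T,S],[T],[S]):
  print('bed',*edgefit(cs,BED,[575,10,.03]),'case',*edgefit(cs,TRAY,[490,345,1.55]),'job',*edgefit(cs,TRAY,[510,-312,1.65]))
b=edgefit([T,S],BED,[575,10,.03])[0];ct=edgefit([T,S],TRAY,[490,345,1.55])[0];jt=edgefit([T,S],TRAY,[510,-312,1.65])[0]
def hsv(c): return cv2.cvtColor(c['color'],cv2.COLOR_RGB2HSV)
def blobs(m,c,z,amin):
    n,l,s,ce=cv2.connectedComponentsWithStats(m.astype(np.uint8)); return [(s[i,4],ce[i].round(1),onz(c,ce[i],z)[:2].round(0)) for i in range(1,n) if s[i,4]>=amin]
for nm,c,box in(('T',T,(320,170,400,262)),('S',S,(285,170,370,225))):
    h=hsv(c).astype(int); x0,y0,x1,y1=box; M=np.zeros(h.shape[:2],bool);M[y0:y1,x0:x1]=1
    print(nm,'green',blobs(M&(h[...,0]>40)&(h[...,0]<85)&(h[...,1]>90),c,26,20)); print(nm,'dark',blobs(M&(h[...,2]<70),c,40,15))
for n in('round_carrier_lens','square_carrier_lens','plunger_top','press_arm'):
    u=net(n,T,None if 'pl' in n or 'arm' in n else np.array([550 if 'round' in n else 455,-270]),20);v=robot.landmark_of(n,S)
    print(n,u,[(d['uv'],round(d['p'],2),*tri(T,u,S,d['uv'])) for d in v[:2]] if u is not None else None)
its=[([p[0] for p in W(b,[s[0]])],(0,0,255)) for s in BED]
L=lambda pose,x0,x1,y0,y1,z:W(pose,[(x0,y0,z),(x1,y0,z),(x1,y1,z),(x0,y1,z)])
its=[(L(b,-140,165,-120,120,15),(0,0,255)),(L(b,109,165,-45,45,155),(255,0,0)),(W(b,[(62,0,207)]),(0,255,0)),(W(b,[(30,0,92)]),(255,0,255)),(L(b,30,145,-32,32,142),(255,255,0)),(L(ct,-140,140,-108,108,20),(0,0,255)),(L(jt,-140,140,-108,108,20),(0,0,255))]
its+=[(L(b,-145,0,s*88-25,s*88+25,51),(0,255,255)) for s in(-1,1)]
overlay(T,its,'topov.png',(135,140,400,280),3);overlay(S,its,'sideov.png',(225,165,385,310),4)
E
```

```text
bed [575.71  11.93   0.04] 0.4250940456063959 case [463.51 376.19   1.53] 0.2164017747436469 job [ 542.52 -283.52    1.66] 0.30219004284863227
bed [575.26  10.75   0.04] 0.2663359689872372 case [463.64 376.12   1.53] 0.2892806843232315 job [ 543.22 -283.57    1.65] 0.3162268053311891
bed [576.55   5.91   0.11] 0.8967872681004273 case [ 507.29 1299.23    1.53] nan job [ 478.91 -348.18    1.63] 0.35183891553442165
T green [(np.int32(103), array([343.3, 202.7]), array([ 559., -257.])), (np.int32(45), array([349.2, 232. ]), array([ 453., -271.]))]
T dark [(np.int32(2303), array([357.4, 213.2]), array([ 516., -303.])), (np.int32(53), array([376.6, 198.5]), array([ 566., -374.])), (np.int32(46), array([382.2, 228.9]), array([ 457., -385.]))]
S green [(np.int32(110), array([313.1, 206.4]), array([ 556., -251.])), (np.int32(89), array([341.8, 207.2]), array([ 448., -262.]))]
S dark [(np.int32(1423), array([327. , 192.3]), array([ 512., -318.]))]
round_carrier_lens [348.8, 204.2] [([314.7, 204.8], 0.8, array([ 555.74, -277.4 ,    6.5 ]), np.float64(2.8066030392030625)), ([344.8, 130.5], 0.8, array([ 462.5 , -245.47,  402.43]), np.float64(21.741146099885217))]
square_carrier_lens [349.3, 231.4] [([342.5, 209.3], 0.79, array([ 452.14, -272.39,    4.01]), np.float64(13.249862567398472))]
plunger_top [255.5, 170.0] [([268.7, 231.1], 0.66, array([642.08,  26.05, 213.99]), np.float64(7.610948553463747))]
press_arm [266.5, 190.5] [([285.3, 252.1], 0.7, array([605.25,   8.08,  85.78]), np.float64(5.65892053328587))]
  return _methods._mean(a, axis=axis, dtype=dtype,
  ret = ret.dtype.type(ret / rcount)
```

View pics/topov.png

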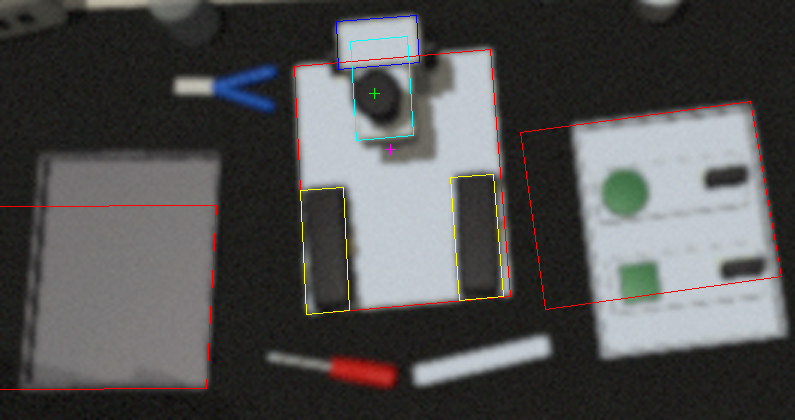

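View pics/sideov.png

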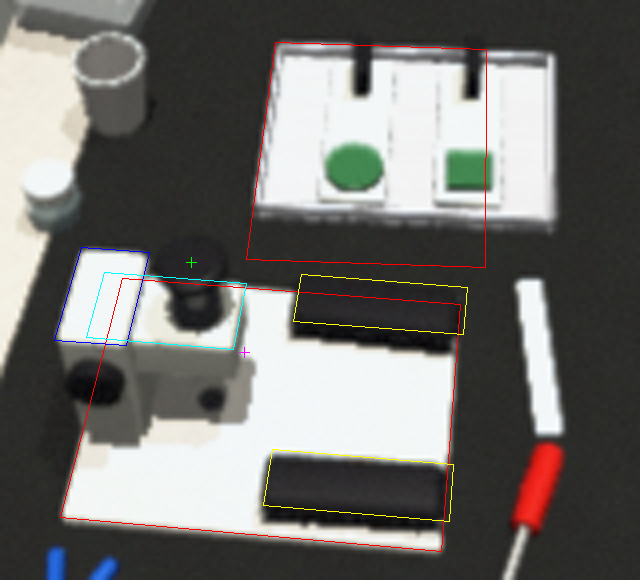

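```bash
cat >> h.py <<'E'
def box(x0,x1,y0,y1,z0,z1): return np.array([(x,y,z) for x in(x0,x1) for y in(y0,y1) for z in(z0,z1)],float)
def cyl(cx,r,z0,z1): a=np.linspace(0,6.28,40); return np.vstack([np.c_[cx+r*np.cos(a),r*np.sin(a),0*a+z] for z in(z0,z1)])
FIN=box(-90,-40,-9,9,10,50); LENS={'round':cyl(55,29,10,21),'square':box(32,78,-23,23,10,21)}
def silc(c,P):
    q=cv2.convexHull(proj(c,P).astype(np.float32)); m=cv2.moments(q); return np.array([m['m10']/m['m00'],m['m01']/m['m00']])
def mask(c,kind):
    im=c['color'].astype(int); return (im[...,1]-im[...,0]>25)&(im[...,1]-im[...,2]>10) if kind=='g' else im.max(2)<80
def blob(c,kind,P,rad=14):
    # weighted blob nearest the predicted silhouette P
    p=silc(c,P); n,l,s,ce=cv2.connectedComponentsWithStats(mask(c,kind).astype(np.uint8),connectivity=4)
    a=abs(cv2.contourArea(cv2.convexHull(proj(c,P).astype(np.float32))))
    k=[i for i in range(1,n) if .4*a<s[i,4]<1.8*a and np.linalg.norm(ce[i]-p)<rad]
    return min([ce[i] for i in k],key=lambda e:np.linalg.norm(e-p)) if k else None
def carrier(cams,shape,pose,base,rad=14,verbose=0):
    pose=np.array(pose,float)
    for _ in range(2):
        ob=[(c,P,blob(c,k,W(pose,P+[0,0,base]),rad)) for c in cams for k,P in(('g',LENS[shape]),('d',FIN))]; ob=[o for o in ob if o[2] is not None]
        f=lambda x:np.concatenate([silc(c,W(x,P+[0,0,base]))-e for c,P,e in ob]); o=least_squares(f,pose,x_scale=[10,10,.05],diff_step=1e-5); pose=o.x
    return pose,len(ob),f(pose).round(1)
E
python3 - <<'E'
from h import *
np.set_printoptions(precision=2,suppress=True)
T=robot.camera('top');S=robot.camera('side')
for cs in([T,S],[T]): print('case',*edgefit(cs,TRAY,[490,350,.03]),'job',*edgefit(cs,TRAY,[512,-309,.1]))
b=edgefit([T],BED,[575,10,.04])[0];ct=edgefit([T],TRAY,[490,350,.03])[0];jt=edgefit([T],TRAY,[512,-309,.1])[0]
rc=sc=None
for cs in([T,S],[T],[S]):
    print(carrier(cs,'round',[555,-312,1.66],5),carrier(cs,'square',[455,-325,1.66],5))
rc=carrier([T,S],'round',[555,-312,1.66],5)[0];sc=carrier([T,S],'square',[455,-325,1.66],5)[0]
for s in(-1,1): print('case',s,edgefit([T],rect(-72.5,72.5,-25,25,51),[*W(b,[(-72,88*s,0)])[0,:2],.04],(3,2,2)), W(b,[(-72,88*s,0)])[0])
print('spot',W(b,[(62,0,15)]))
print(R.from_rotvec(robot.observe()['orientation']).as_matrix())
L=lambda pose,x0,x1,y0,y1,z:W(pose,[(x0,y0,z),(x1,y0,z),(x1,y1,z),(x0,y1,z)])
its=[(L(ct,-140,140,-108,108,20),(0,0,255)),(L(jt,-140,140,-108,108,20),(0,0,255))]
for p in(rc,sc): its+=[(L(p,-90,90,-32,32,15),(255,0,0)),(L(p,-90,-40,-9,9,55),(0,255,255)),(W(p,[(55,0,26)]),(0,0,255))]
overlay(T,its,'topov2.png',(135,140,400,280),3)
E
```

```text
case [494.34 343.36  -0.05] 0.4184351880031957 job [ 511.29 -315.57    0.07] 0.48293637998441447
case [493.59 344.35  -0.05] 0.5935536450105245 job [ 511.72 -315.59    0.07] 0.508135923506229
(array([ 561.7 , -310.93,    1.65]), 3, array([ 0.3,  0. ,  0.2, -0. , -0.1,  0.6])) (array([ 452.63, -321.7 ,    1.64]), 3, array([ 0.1, -0.1,  0.3, -0. ,  0.1,  0.6]))
(array([ 561.73, -310.18,    1.64]), 2, array([ 0., -0., -0.,  0.])) (array([ 452.39, -320.97,    1.65]), 2, array([-0.1,  0. ,  0.1, -0. ]))
(array([ 562.05, -313.9 ,    1.65]), 1, array([ 0., -0.])) (array([ 454.13, -324.63,    1.66]), 1, array([-0., -0.]))
case -1 (array([508.71, -86.04,  -0.  ]), np.float64(1.1879952170393877)) [507.45 -80.35   0.  ]
case 1 (array([502.15,  92.61,   0.08]), np.float64(1.0344893200853909)) [499.65  95.47   0.  ]
spot [[637.42  13.5   15.  ]]
[[-0.93  0.38 -0.  ]
 [ 0.38  0.93 -0.  ]
 [-0.   -0.   -1.  ]]
```

View pics/topov2.png

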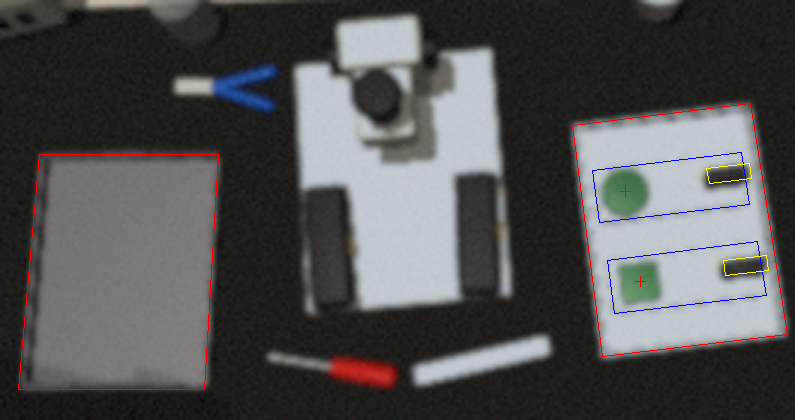

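```bash
python3 -m inch '[[0.47,-1,0,0,0,0.87,-1],[0.47,-1,0,0,0,0.87,-1],[0.47,-1,0,0,0,0.87,-1],[0.47,-1,0,0,0,0.87,-1],[0.47,-1,0,0,0,0.87,-1],[0.47,-1,0,0,0,0.87,-1],[0.47,-1,0,0,0,0.87,-1],[0.47,-1,0,0,0,0.87,-1],[0.47,-1,0,0,0,0.87,-1],[0.47,-1,0,0,0,0.87,-1],[0.47,-1,0,0,0,0.87,-1],[0.47,-1,0,0,0,0.87,-1],[0.47,-1,0,0,0,0.87,-1],[0.47,-1,0,0,0,0.87,-1],[0.47,-1,0,0,0,0.87,-1],[0.47,-1,0,0,0,0.87,-1]]' 25
```

```text
time_s: 3.85
tcp_pos: [500.0, 148.8, 213.9]
orientation: [0.075, -3.141, -0.0]
contact_force: [-0.6, -0.0, -0.0]
finger_gap: 1.002
grasp_force: 0.0
```

```bash
python3 -m inch '[[0,-0.11,0,0,0,0,-1],[0,-0.11,-0.1,0,0,0,-1],[0,-0.11,-0.2,0,0,0,-1],[0,-0.11,-0.28,0,0,0,-1],[0,-0.11,-0.34,0,0,0,-1],[0,-0.11,-0.38,0,0,0,-1],[0,-0.11,-0.38,0,0,0,-1],[0,-0.11,-0.38,0,0,0,1],[0,-0.11,-0.38,0,0,0,1],[0,-0.11,-0.38,0,0,0,1],[0,-0.11,-0.38,0,0,0,1],[0,-0.11,-0.38,0,0,0,1],[0,-0.11,-0.38,0,0,0,1],[0,-0.11,-0.38,0,0,0,1]]' 30
```

```text
time_s: 5.25
tcp_pos: [500.6, 92.8, 24.4]
orientation: [-0.072, 3.14, 0.0]
contact_force: [-1.5, 0.1, 6.3]
finger_gap: 0.549
grasp_force: 29.9
```

```bash
python3 -m inch '[[0,0,0.08,0,0,0,1],[0,0,0.16,0,0,0,1],[-0.01,0.1,0.18,0,0,-0.1,1],[-0.01,0.2,0.18,0,0,-0.2,1],[-0.01,0.3,0.18,0,0,-0.2,1],[-0.01,0.4,0.18,0,0,-0.2,1],[-0.01,0.5,0.18,0,0,-0.2,1],[-0.01,0.58,0.18,0,0,-0.2,1],[-0.01,0.58,0.18,0,0,-0.2,1],[-0.01,0.58,0.18,0,0,-0.2,1]]'
python3 - <<'E'
from h import *
T=robot.camera('top');save(T,'t1.png');S=robot.camera('side')
print(robot.observe()['time_s'],robot.observe()['finger_gap'])
E
```

```text
time_s: 6.25
tcp_pos: [494.8, 383.2, 113.5]
orientation: [-0.082, -3.14, 0.001]
contact_force: [0.1, -0.4, -2.0]
finger_gap: 0.552
grasp_force: 29.8
6.35 0.5474672485532004
```

```bash
python3 -m inch '[[0,0,-0.07,0,0,0,1],[0,0,-0.13,0,0,0,1],[0,0,-0.17,0,0,0,1],[0,0,-0.194,0,0,0,1],[0,0,-0.196,0,0,0,1],[0,0,-0.196,0,0,0,-0.41],[0,0,-0.196,0,0,0,-0.41],[0,0,-0.196,0,0,0,-0.41],[0,0,-0.1,0,0,0,-0.41],[0,0,0,0,0,0,-0.41],[0,0,0.1,0,0,0,-0.41],[0,0,0.2,0,0,0,-0.41],[0,0,0.2,0,0,0,-1]]'
python3 - <<'E'
from h import *
T=robot.camera('top');S=robot.camera('side');overlay(T,[],'t2.png',(135,140,400,280),3)
E
```

```text
time_s: 7.65
tcp_pos: [498.1, 384.9, 221.8]
orientation: [0.084, 3.132, 0.01]
contact_force: [-0.3, 0.5, -0.3]
finger_gap: 0.773
grasp_force: 0.0
```

View pics/t2.png

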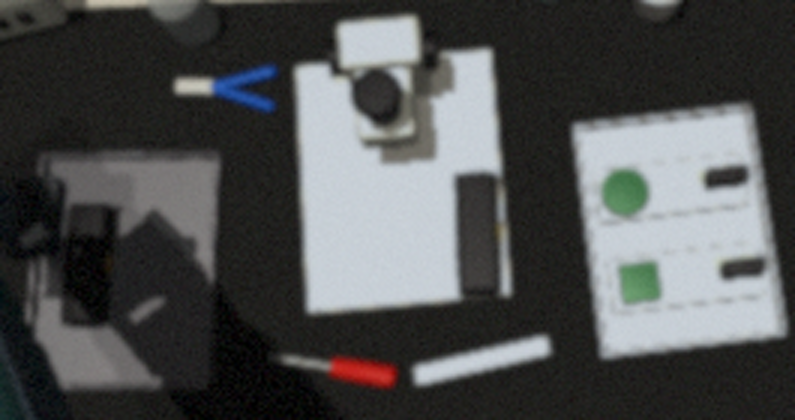

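```bash
python3 -m inch '[[0.018,-0.934,0,0,0,0.2,-1],[0.018,-0.934,0,0,0,0.2,-1],[0.018,-0.934,0,0,0,0.2,-1],[0.018,-0.934,0,0,0,0.2,-1],[0.018,-0.934,0,0,0,0.2,-1],[0.018,-0.934,0,0,0,0.2,-1],[0.018,-0.934,0,0,0,0.2,-1],[0.018,-0.934,0,0,0,0.2,-1],[0.018,-0.934,0,0,0,0.2,-1],[0.018,-0.934,0,0,0,0.2,-1],[0.018,-0.934,0,0,0,0.2,-1],[0.018,-0.934,0,0,0,0.2,-1],[0.018,-0.934,0,0,0,0.2,-1],[0.018,-0.934,0,0,0,0.2,-1]]'
```

```text
time_s: 9.15
tcp_pos: [504.2, -83.2, 213.6]
orientation: [0.075, -3.14, -0.0]
contact_force: [0.6, 0.2, -0.5]
finger_gap: 1.002
grasp_force: 0.0
```

```bash
python3 -m inch '[[0,0,-0.1,0,0,0,-1],[0,0,-0.2,0,0,0,-1],[0,0,-0.28,0,0,0,-1],[0,0,-0.34,0,0,0,-1],[0,0,-0.38,0,0,0,-1],[0,0,-0.38,0,0,0,-1],[0,0,-0.38,0,0,0,1],[0,0,-0.38,0,0,0,1],[0,0,-0.38,0,0,0,1],[0,0,-0.38,0,0,0,1],[0,0,-0.38,0,0,0,1],[0,0,-0.38,0,0,0,1],[0,0,-0.38,0,0,0,1],[0,0,-0.2,0,0,0,1],[0,0,-0.2,0,0,0,1],[0,0,-0.2,0,0,0,1]]'
```

```text
time_s: 10.75
tcp_pos: [507.1, -84.8, 118.5]
orientation: [-0.072, 3.134, -0.003]
contact_force: [0.6, 0.1, -2.8]
finger_gap: 0.546
grasp_force: 30.0
```

```bash
python3 -m inch '[[-0.03,0.1,0,0,0,-0.1,1],[-0.03,0.2,0,0,0,-0.2,1],[-0.03,0.3,0,0,0,-0.2,1],[-0.03,0.4,0,0,0,-0.2,1],[-0.03,0.5,0,0,0,-0.2,1],[-0.03,0.6,0,0,0,-0.2,1],[-0.03,0.7,0,0,0,-0.2,1],[-0.03,0.774,0,0,0,-0.2,1],[-0.03,0.774,0,0,0,-0.2,1],[-0.03,0.774,0,0,0,-0.2,1],[-0.03,0.774,0,0,0,-0.2,1]]'
```

```text
time_s: 11.85
tcp_pos: [488.9, 301.8, 113.3]
orientation: [-0.085, -3.139, 0.001]
contact_force: [-0.0, 0.6, -0.8]
finger_gap: 0.544
grasp_force: 30.0
```

```bash
python3 -m inch '[[0,0,-0.07,0,0,0,1],[0,0,-0.13,0,0,0,1],[0,0,-0.17,0,0,0,1],[0,0,-0.194,0,0,0,1],[0,0,-0.197,0,0,0,1],[0,0,-0.197,0,0,0,-0.41],[0,0,-0.197,0,0,0,-0.41],[0,0,-0.197,0,0,0,-0.41],[0,0,-0.1,0,0,0,-0.41],[0,0,0,0,0,0,-0.41],[0,0,0.1,0,0,0,-0.41],[0,0,0.25,0,0,0,-0.41],[0,-0.2,0.3,0,0,0,-0.41],[0,-0.4,0.3,0,0,0,-0.41],[0,-0.6,0.3,0,0,0,-0.41],[0,-0.8,0.3,0,0,0,-0.41],[0,-0.8,0.3,0,0,0,-0.41],[0,-0.8,0.3,0,0,0,-0.41]]'
python3 - <<'E'
from h import *
T=robot.camera('top');S=robot.camera('side');save(S,'s3.png');overlay(T,[],'t3.png',(135,140,400,280),3)
E
```

```text
time_s: 13.65
tcp_pos: [489.0, 7.4, 258.9]
orientation: [0.084, 3.139, -0.0]
contact_force: [1.0, 0.2, 0.4]
finger_gap: 0.705
grasp_force: 0.0
```

View pics/t3.png

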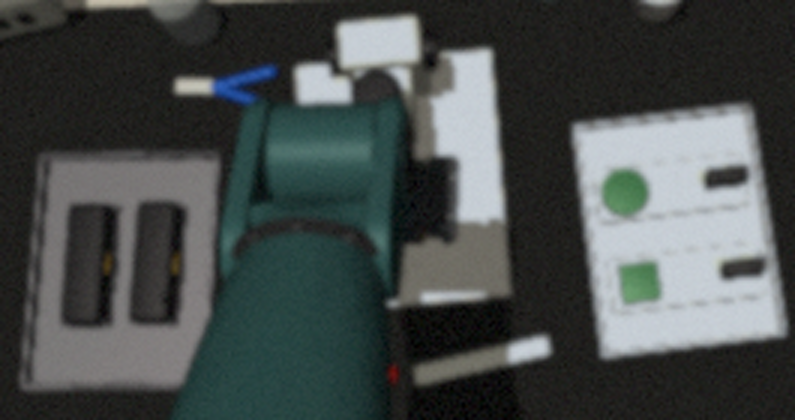

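```bash
python3 -m inch '[[0.02,-0.1,0,0,0,-0.3,-0.3],[0.05,-0.3,0,0,0,-0.6,-0.3],[0.1,-0.5,0,0,0,-0.9,-0.3],[0.155,-0.765,0,0,0,-1,-0.3],[0.155,-0.765,0,0,0,-1,-0.3],[0.155,-0.765,0,0,0,-1,-0.3],[0.155,-0.765,0,0,0,-1,-0.3],[0.155,-0.765,0,0,0,-1,-0.3],[0.155,-0.765,0,0,0,-1,-0.3],[0.155,-0.765,0,0,0,-1,-0.3]]' >/dev/null; python3 -m inch '[[0,0,0,0,0,-1,-0.3],[0,0,0,0,0,-1,-0.3],[0,0,0,0,0,-1,-0.3],[0,0,0,0,0,-1,-0.3],[0,0,0,0,0,-1,-0.3]]' >/dev/null;  python3 -m inch '[[0,0,-0.1,0,0,-0.886,-0.3],[0,0,-0.2,0,0,-0.886,-0.3],[0,0,-0.2,0,0,-0.886,-0.3],[0,0,-0.2,0,0,-0.886,-0.3],[0,0,-0.2,0,0,-0.886,-0.3],[0,0,-0.2,0,0,-0.886,-0.3]]'
python3 - <<'E'
from h import *
np.set_printoptions(precision=2,suppress=True)
T=robot.camera('top');S=robot.camera('side')
overlay(S,[],'s4.png',(265,150,385,240),6)
b=edgefit([T],BED,[575,10,.04])
print(b)
for cs in([T,S],[T],[S]):
    print(carrier(cs,'round',[561,-310,1.645],5),carrier(cs,'square',[452,-321,1.65],5))
o=robot.observe();print(R.from_rotvec(o['orientation']).as_matrix()[:,1],o['joint_pos'])
E
```

```text
time_s: 15.85
tcp_pos: [567.6, -373.3, 159.5]
orientation: [2.131, 2.305, 0.0]
contact_force: [-0.5, 0.1, 0.3]
finger_gap: 0.647
grasp_force: 0.0
(array([575.97,  11.02,   0.04]), np.float64(0.2490304903988626))
(array([ 561.48, -313.45,    1.64]), 1, array([-0., -0.])) (array([ 453.43, -324.69,    1.65]), 1, array([ 0., -0.]))Traceback (most recent call last):
  File "<stdin>", line 8, in <module>
  File "h.py", line 66, in carrier
    f=lambda x:np.concatenate([silc(c,W(x,P+[0,0,base]))-e for c,P,e in ob]); o=least_squares(f,pose,x_scale=[10,10,.05],diff_step=1e-5); pose=o.x
                                                                                ~~~~~~~~~~~~~^^^^^^^^^^^^^^^^^^^^^^^^^^^^^^^^^^^^^^^^^^^
    return func(*args, **kwargs)
    vector_fun = VectorFunction(
        fun_wrapped,
    ...<6 lines>...
        workers=workers
    )
    self._update_fun()
    ~~~~~~~~~~~~~~~~^^
    self.f = self.fun_wrapped(xp_copy(self.x))
             ~~~~~~~~~~~~~~~~^^^^^^^^^^^^^^^^^
    return np.atleast_1d(self.fun(x))
                         ~~~~~~~~^^^
    return self.f(x, *self.args, **self.kwargs)
           ~~~~~~^^^^^^^^^^^^^^^^^^^^^^^^^^^^^^
  File "h.py", line 66, in <lambda>
    f=lambda x:np.concatenate([silc(c,W(x,P+[0,0,base]))-e for c,P,e in ob]); o=least_squares(f,pose,x_scale=[10,10,.05],diff_step=1e-5); pose=o.x
               ~~~~~~~~~~~~~~^^^^^^^^^^^^^^^^^^^^^^^^^^^^^^^^^^^^^^^^^^^^^^^
ValueError: need at least one array to concatenate
```

View pics/s4.png

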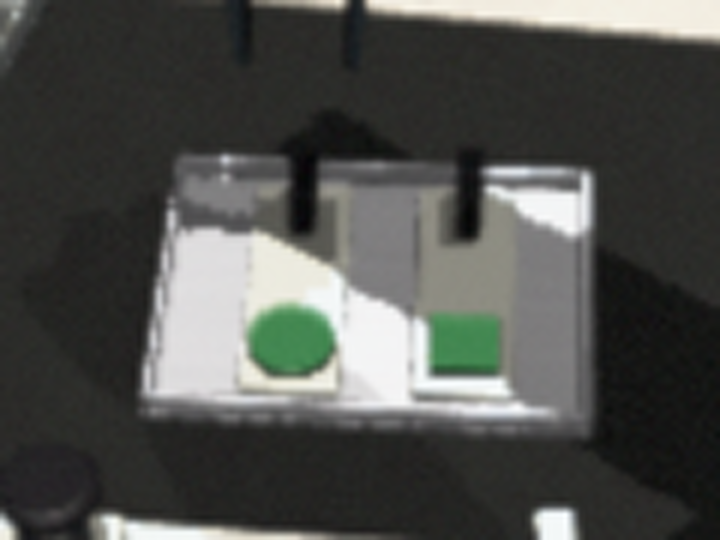

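```bash
python3 -m inch '[[0,0,-0.1,0,0,0,-0.3],[0,0,-0.18,0,0,0,-0.3],[0,0,-0.24,0,0,0,-0.3],[0,0,-0.27,0,0,0,-0.3],[0,0,-0.27,0,0,0,-0.3],[0,0,-0.27,0,0,0,1],[0,0,-0.27,0,0,0,1],[0,0,-0.27,0,0,0,1],[0,0,-0.27,0,0,0,1],[0,0,-0.27,0,0,0,1],[0,0,-0.27,0,0,0,1],[0,0,-0.27,0,0,0,1],[0,0,-0.27,0,0,0,1],[0,0,-0.27,0,0,0,1]]' 45
```

```text
time_s: 17.35
tcp_pos: [567.0, -373.4, 23.4]
orientation: [2.137, 2.302, -0.0]
contact_force: [-0.8, 1.2, 4.4]
finger_gap: 0.199
grasp_force: 45.0
```

```bash
python3 -m inch '[[0,0,0.06,0,0,0,1],[0,0,0.13,0,0,0,1],[0,0,0.2,0,0,0,1],[0,0,0.25,0,0,0,1],[-0.03,0,0.25,0,0,-0.2,1],[-0.06,0,0.25,0,0,-0.4,1],[-0.1,0,0.25,0,0,-0.6,1],[-0.13,0,0.25,0,0,-0.8,1],[-0.16,0,0.25,0,0,-1,1],[-0.16,0,0.25,0,0,-1,1]]'; python3 -m inch '[[-0.03,0.03,0,0,0,-0.2,1],[-0.06,0.06,0,0,0,-0.4,1],[-0.08,0.1,0,0,0,-0.6,1],[-0.08,0.15,0,0,0,-0.8,1],[-0.08,0.2,0,0,0,-1,1],[-0.08,0.2,0,0,0,-1,1]]'; python3 -m inch '[[0,0.03,0,0,0,-0.2,1],[0,0.07,0,0,0,-0.4,1],[0,0.12,0,0,0,-0.6,1],[0,0.18,0,0,0,-0.8,1],[0,0.24,0,0,0,-1,1],[0,0.24,0,0,0,-1,1]]'; python3 -m inch '[[0,0.05,0,0,0,-0.2,1],[0,0.12,0,0,0,-0.21,1],[0,0.18,0,0,0,-0.21,1],[0,0.24,0,0,0,-0.21,1],[0,0.3,0,0,0,-0.21,1],[0,0.32,0,0,0,-0.21,1],[0,0.32,0,0,0,-0.21,1],[0,0.32,0,0,0,-0.21,1]]'
python3 - <<'E'
from h import *
o=robot.observe();print(R.from_rotvec(o['orientation']).as_matrix()[:,:2],o['joint_pos'])
E
```

```text
time_s: 18.35
tcp_pos: [485.3, -372.9, 147.6]
orientation: [-2.642, -1.697, 0.001]
contact_force: [0.6, 0.0, -2.2]
finger_gap: 0.197
grasp_force: 45.0
time_s: 18.95
tcp_pos: [446.9, -271.1, 147.8]
orientation: [-2.978, -0.997, 0.001]
contact_force: [-0.0, -0.4, -1.7]
finger_gap: 0.194
grasp_force: 45.0
time_s: 19.55
tcp_pos: [447.0, -151.2, 147.9]
orientation: [-3.133, -0.23, 0.001]
contact_force: [0.8, -0.1, -1.6]
finger_gap: 0.2
grasp_force: 45.0
time_s: 20.35
tcp_pos: [447.3, 6.1, 148.0]
orientation: [3.141, 0.065, 0.0]
contact_force: [0.8, 0.1, -0.8]
finger_gap: 0.195
grasp_force: 45.0
[[ 9.99137027e-01  4.15354459e-02]
 [ 4.15354588e-02 -9.99137018e-01]
 [ 7.90454226e-05  1.58611815e-04]] [-3.84161440e-02  7.70291701e-02  2.26467909e+00 -2.11640367e-04
  7.99792941e-01  1.49098025e+00]
```

```bash
python3 -m inch '[[0,0,-0.07,0,0,0,1],[0,0,-0.13,0,0,0,1],[0,0,-0.18,0,0,0,1],[0,0,-0.213,0,0,0,1],[0,0,-0.213,0,0,0,1],[0,0,-0.213,0,0,0,1],[0,0,-0.213,0,0,0,1]]'
python3 - <<'E'
from h import *
np.set_printoptions(precision=2,suppress=True)
T=robot.camera('top');S=robot.camera('side')
o=robot.observe(); t=o['tcp_pos']; base=t[2]-18.4
p0=[t[0]+63*.999,t[1]+63*.0415,.0415]; print('pred',p0,base)
for c in(T,S):
    e=blob(c,'g',W(p0,LENS['round']+[0,0,base]),25); q=silc(c,W(p0,LENS['round']+[0,0,base])); print(q,e)
    if e is not None: print(onz(c,e,base+21),onz(c,q,base+21))
overlay(S,[(W(p0,[(55,0,base+21)]),(0,0,255))],'s5.png',(225,200,385,300),5)
E
```

```text
time_s: 21.05
tcp_pos: [447.7, 6.3, 42.4]
orientation: [3.141, 0.062, 0.002]
contact_force: [-0.6, 0.1, -1.3]
finger_gap: 0.188
grasp_force: 45.0
pred [np.float64(510.5540319779583), np.float64(9.143343820601878), 0.0415] 24.036813340010355
[267.44 203.84] [267.55 203.36]
[565.98  10.41  45.04] [564.28  10.83  45.04]
[298.62 262.53] [298.24 261.7 ]
[566.4   12.21  45.04] [564.61  15.24  45.04]
```

View pics/s5.png

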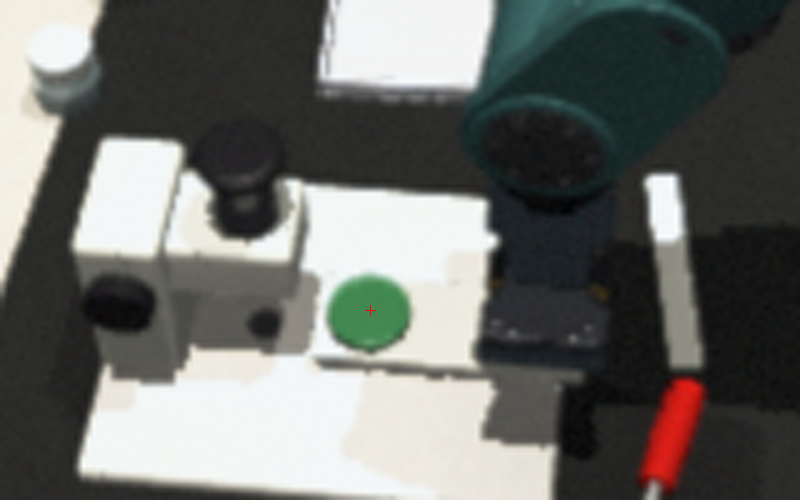

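```bash
python3 -m inch '[[0.04,0.002,0,0,0,0,1],[0.08,0.004,0,0,0,0,1],[0.12,0.006,0,0,0,0,1],[0.143,0.006,0,0,0,0,1],[0.143,0.006,0,0,0,0,1],[0.143,0.006,-0.008,0,0,0,1],[0.143,0.006,-0.016,0,0,0,1],[0.143,0.006,-0.018,0,0,0,1],[0.143,0.006,-0.018,0,0,0,1],[0.143,0.006,-0.018,0,0,0,1]]'
```

```text
time_s: 22.15
tcp_pos: [517.4, 9.7, 33.0]
orientation: [-3.141, -0.063, 0.002]
contact_force: [-9.3, -0.5, 22.8]
finger_gap: 0.196
grasp_force: 45.0
```

```bash
python3 -m inch '[[0,0,0.004,0,0,0,0.2],[0,0,0.004,0,0,0,0.2],[0,0,0.004,0,0,0,0.2],[0,0,0.08,0,0,0,0.2],[0,0,0.18,0,0,0,0.2],[0,0,0.28,0,0,0,0.2],[-0.05,0,0.38,0,0,0,1],[-0.1,0,0.48,0,0,0,1],[-0.1,-0.2,0.48,0,0,0,1],[-0.1,-0.3,0.48,0,0,0,1],[-0.1,-0.3,0.48,0,0,0,1],[-0.1,-0.3,0.48,0,0,0,1]]'
python3 - <<'E'
from h import *
np.set_printoptions(precision=2,suppress=True)
T=robot.camera('top');S=robot.camera('side')
b=edgefit([T],BED,[575.5,11,.04])[0];print(b); sp=W(b,[(62,0,207)])
p0=[582,11,.0415]
print('car',carrier([T],'round',p0,15),carrier([S],'round',p0,15))
L=lambda pose,x0,x1,y0,y1,z:W(pose,[(x0,y0,z),(x1,y0,z),(x1,y1,z),(x0,y1,z)])
its=[(L(p0,-90,90,-32,32,25),(255,0,0)),(L(p0,-90,-40,-9,9,65),(0,255,255)),(W(p0,[(55,0,36)]),(0,0,255)),(sp,(0,255,0))]
overlay(S,its,'s6.png',(225,205,345,305),4);overlay(T,its,'t6.png',(205,140,325,250),4)
i=cv2.imread('pics/s6.png');j=cv2.imread('pics/t6.png');k=np.zeros((440,960,3),np.uint8);k[:400,:480]=i;k[:,480:]=j;cv2.imwrite('pics/m6.png',cv2.resize(k,(800,367)))
E
```

```text
time_s: 23.35
tcp_pos: [468.1, -144.5, 272.9]
orientation: [3.14, 0.056, 0.001]
contact_force: [-0.4, 0.9, -0.1]
finger_gap: -0.0
grasp_force: 0.0
[576.32  11.47   0.04]Traceback (most recent call last):
  File "<stdin>", line 6, in <module>
  File "h.py", line 66, in carrier
    f=lambda x:np.concatenate([silc(c,W(x,P+[0,0,base]))-e for c,P,e in ob]); o=least_squares(f,pose,x_scale=[10,10,.05],diff_step=1e-5); pose=o.x
                                                                                ~~~~~~~~~~~~~^^^^^^^^^^^^^^^^^^^^^^^^^^^^^^^^^^^^^^^^^^^
    return func(*args, **kwargs)
    vector_fun = VectorFunction(
        fun_wrapped,
    ...<6 lines>...
        workers=workers
    )
    self._update_fun()
    ~~~~~~~~~~~~~~~~^^
    self.f = self.fun_wrapped(xp_copy(self.x))
             ~~~~~~~~~~~~~~~~^^^^^^^^^^^^^^^^^
    return np.atleast_1d(self.fun(x))
                         ~~~~~~~~^^^
    return self.f(x, *self.args, **self.kwargs)
           ~~~~~~^^^^^^^^^^^^^^^^^^^^^^^^^^^^^^
  File "h.py", line 66, in <lambda>
    f=lambda x:np.concatenate([silc(c,W(x,P+[0,0,base]))-e for c,P,e in ob]); o=least_squares(f,pose,x_scale=[10,10,.05],diff_step=1e-5); pose=o.x
               ~~~~~~~~~~~~~~^^^^^^^^^^^^^^^^^^^^^^^^^^^^^^^^^^^^^^^^^^^^^^^
ValueError: need at least one array to concatenate
```

```bash
sed -i "s/        f=lambda x:np.concatenate(\[silc/        if not ob: return pose,0,None\n&/" h.py
python3 - <<'E'
from h import *
np.set_printoptions(precision=2,suppress=True)
T=robot.camera('top');S=robot.camera('side')
b=np.array([575.8,11.2,.041]); sp=W(b,[(62,0,207)])
p0=[582,11,.0415]
print('car',carrier([T],'round',p0,15),carrier([S],'round',p0,15),'fin',blob(T,'d',W(p0,FIN+[0,0,15])),blob(S,'d',W(p0,FIN+[0,0,15])),silc(S,W(p0,FIN+[0,0,15])))
L=lambda pose,x0,x1,y0,y1,z:W(pose,[(x0,y0,z),(x1,y0,z),(x1,y1,z),(x0,y1,z)])
its=[(L(p0,-90,90,-32,32,25),(255,0,0)),(L(p0,-90,-40,-9,9,65),(0,255,255)),(W(p0,[(55,0,36)]),(0,0,255)),(sp,(0,255,0))]
overlay(S,its,'s6.png',(225,205,345,305),4);overlay(T,its,'t6.png',(205,140,325,250),4)
i=cv2.imread('pics/s6.png');j=cv2.imread('pics/t6.png');k=np.zeros((440,960,3),np.uint8);k[:400,:480]=i;k[:,480:]=j;cv2.imwrite('pics/m6.png',cv2.resize(k,(800,367)))
E
```

```text
car (array([582.  ,  11.  ,   0.04]), 0, None) (array([580.66,  14.06,   0.07]), 2, array([ 0.1,  0. , -0.1, -0. ])) fin None [313.48 262.67] [313.1  262.36]
```

View pics/m6.png

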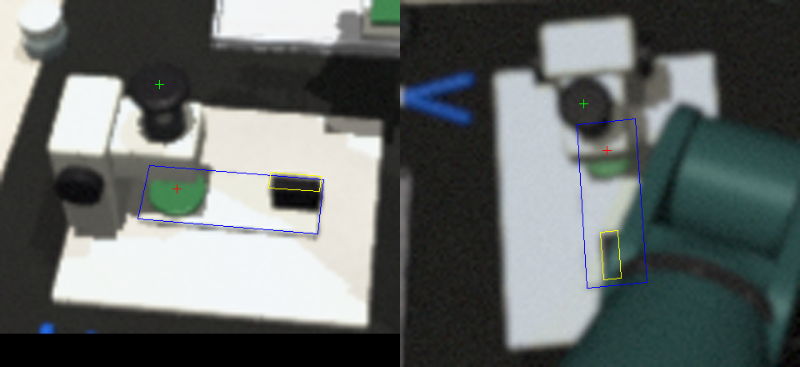

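```bash
python3 -m inch '[[0.1,0.09,0,0,0,0,1],[0.2,0.18,0,0,0,0,1],[0.28,0.26,0,0,0,0,1],[0.34,0.316,0,0,0,0,1],[0.34,0.316,0,0,0,0,1],[0.34,0.316,-0.05,0,0,0,1],[0.34,0.316,-0.1,0,0,0,1],[0.34,0.316,-0.12,0,0,0,1],[0.34,0.316,-0.124,0,0,0,1]]'; python3 -m inch '[[0,0,-0.01,0,0,0,1],[0,0,-0.02,0,0,0,1],[0,0,-0.03,0,0,0,1],[0,0,-0.04,0,0,0,1],[0,0,-0.05,0,0,0,1],[0,0,-0.056,0,0,0,1],[0,0,-0.056,0,0,0,1],[0,0,-0.056,0,0,0,1]]'
```

```text
time_s: 24.45
tcp_pos: [637.5, 18.9, 209.2]
orientation: [-3.141, -0.065, 0.004]
contact_force: [-0.7, -0.1, -0.3]
finger_gap: 0.006
grasp_force: 0.0
time_s: 25.25
tcp_pos: [639.1, 18.1, 184.3]
orientation: [-3.14, -0.062, -0.003]
contact_force: [-4.8, 4.0, 11.4]
finger_gap: 0.007
grasp_force: 5.8
```

```bash
python3 -m inch '[[0,0,-0.004,0,0,0,1],[0,0,-0.008,0,0,0,1],[0,0,-0.008,0,0,0,1],[0,0,-0.008,0,0,0,1],[0,0,-0.008,0,0,0,1],[0,0,-0.008,0,0,0,1]]'
```

```text
time_s: 25.85
tcp_pos: [639.3, 18.1, 182.1]
orientation: [-3.14, -0.062, -0.003]
contact_force: [-14.3, 2.9, 31.8]
finger_gap: 0.003
grasp_force: 15.8
```

```bash
python3 -m inch '[[0,0,0.02,0,0,0,1],[0,0,0.06,0,0,0,1],[0,0,0.12,0,0,0,1],[-0.08,-0.05,0.16,0,0,0,0.2],[-0.16,-0.15,0.16,0,0,0,0.2],[-0.24,-0.25,0.16,0,0,0,0.2],[-0.3,-0.3,0.16,0,0,0,0.2],[-0.3,-0.3,0.16,0,0,0,0.2],[-0.3,-0.3,0.16,0,0,0,0.2]]'
python3 - <<'E'
from h import *
np.set_printoptions(precision=2,suppress=True)
T=robot.camera('top');S=robot.camera('side')
p0=[582,11,.0415]
print('car',carrier([S],'round',p0,15),'fin',blob(S,'d',W(p0,FIN+[0,0,15])))
for c in (T,S): print(carrier([c],'square',[452.5,-321,1.65],5))
E
```

```text
time_s: 26.75
tcp_pos: [487.2, -133.8, 259.5]
orientation: [3.14, 0.058, 0.002]
contact_force: [-0.1, 0.5, 0.5]
finger_gap: 0.397
grasp_force: 0.0
car (array([580.7 ,  14.01,   0.07]), 2, array([ 0.1,  0. , -0.1, -0. ])) fin [313.48 262.64]
(array([ 452.6 , -320.8 ,    1.64]), 2, array([-0.,  0.,  0., -0.]))
(array([ 453.47, -324.68,    1.65]), 1, array([ 0., -0.]))
```

```bash
python3 -m inch '[[0.06,0.1,0,0,0,0,0.2],[0.06,0.2,0,0,0,0,0.2],[0.06,0.28,0,0,0,0,0.2],[0.06,0.285,-0.1,0,0,0,0.2],[0.06,0.285,-0.2,0,0,0,0.2],[0.06,0.285,-0.3,0,0,0,0.2],[0.06,0.285,-0.3,0,0,0,0.2],[0.06,0.285,-0.3,0,0,0,0.2]]'
```

```text
time_s: 27.65
tcp_pos: [518.9, 10.9, 109.1]
orientation: [-3.141, -0.064, 0.002]
contact_force: [0.8, 0.4, 0.1]
finger_gap: 0.399
grasp_force: 0.0
```

```bash
python3 -m inch '[[0,-0.002,-0.07,0,0,0,0.2],[0,-0.002,-0.12,0,0,0,0.2],[0,-0.002,-0.148,0,0,0,0.2],[0,-0.002,-0.148,0,0,0,0.2],[0,-0.002,-0.148,0,0,0,1],[0,-0.002,-0.148,0,0,0,1],[0,-0.002,-0.148,0,0,0,1],[0,-0.002,-0.148,0,0,0,1],[0,-0.002,-0.148,0,0,0,1],[0,-0.002,-0.13,0,0,0,1],[0,-0.002,-0.13,0,0,0,1],[-0.05,-0.004,-0.13,0,0,0,1],[-0.1,-0.006,-0.13,0,0,0,1],[-0.14,-0.008,-0.13,0,0,0,1],[-0.15,-0.008,-0.13,0,0,0,1],[-0.15,-0.008,-0.13,0,0,0,1]]'; python3 -m inch '[[0,0,0.06,0,0,0,1],[0,0,0.13,0,0,0,1],[0,0,0.2,0,0,0,1],[0,0,0.21,0,0,0,1],[0,0,0.21,0,0,0,1]]'
```

```text
time_s: 29.25
tcp_pos: [443.4, 6.3, 43.8]
orientation: [3.141, 0.062, 0.001]
contact_force: [0.5, 0.3, -1.2]
finger_gap: 0.195
grasp_force: 45.0
time_s: 29.75
tcp_pos: [445.0, 6.2, 149.6]
orientation: [3.141, 0.063, 0.005]
contact_force: [-0.3, -0.3, -2.4]
finger_gap: 0.198
grasp_force: 45.0
```

```bash
python3 -m inch '[[0,-0.07,0,0,0,0,1],[0,-0.15,0,0,0,0,1],[0,-0.23,0,0,0,0.1,1],[0,-0.32,0,0,0,0.21,1],[0,-0.32,0,0,0,0.21,1]]' >/dev/null; python3 -m inch '[[0,-0.06,0,0,0,0.2,1],[0,-0.12,0,0,0,0.4,1],[0,-0.18,0,0,0,0.6,1],[0,-0.24,0,0,0,0.8,1],[0,-0.24,0,0,0,1,1],[0,-0.24,0,0,0,1,1]]' >/dev/null; python3 -m inch '[[0.0,-0.05,0,0,0,0.2,1],[0.02,-0.1,0,0,0,0.4,1],[0.04,-0.15,0,0,0,0.6,1],[0.06,-0.2,0,0,0,0.8,1],[0.08,-0.2,0,0,0,1,1],[0.08,-0.2,0,0,0,1,1]]' >/dev/null; python3 -m inch '[[0.03,0,0,0,0,0.2,1],[0.06,0,0,0,0,0.4,1],[0.1,0,0,0,0,0.6,1],[0.14,0,0,0,0,0.8,1],[0.16,0,0,0,0,1,1],[0.16,0,0,0,0,1,1],[0.16,0,0,0,0,1,1]]'
python3 - <<'E'
from h import *
np.set_printoptions(precision=2,suppress=True)
o=robot.observe();a=R.from_rotvec(o['orientation']).as_matrix()[:,1];print(a,o['tcp_pos'])
T=robot.camera('top');S=robot.camera('side')
t=o['tcp_pos'];p=[t[0]+63*a[1]*-1,t[1]+63*a[0],1.645]
print(p,carrier([S],'round',p,t[2]-18.4,25),carrier([T],'square',[452.5,-321,1.65],5))
E
```

```text
time_s: 32.15
tcp_pos: [562.7, -372.8, 147.7]
orientation: [-2.143, -2.296, 0.0]
contact_force: [-0.5, -0.8, -0.8]
finger_gap: 0.195
grasp_force: 45.0
[ 1.    0.07 -0.  ] [ 562.69 -372.76  147.75]
[np.float64(558.344947330835), np.float64(-309.9140786260477), 1.645] (array([ 558.7 , -312.39,    1.64]), 1, array([-0., -0.])) (array([ 452.5 , -321.  ,    1.65]), 0, None)
```

```bash
python3 -m inch '[[0.008,0,-0.08,0,0,0,1],[0.008,0,-0.16,0,0,0,1],[0.008,0,-0.22,0,0,0,1],[0.008,0,-0.244,0,0,0,1],[0.008,0,-0.249,0,0,0,1],[0.008,0,-0.249,0,0,0,1],[0.008,0,-0.246,0,0,0,-0.1],[0.008,0,-0.246,0,0,0,-0.1],[0.008,0,-0.246,0,0,0,-0.1],[0.008,0,-0.16,0,0,0,-0.1],[0.008,0,-0.08,0,0,0,-0.1],[0.008,0,0,0,0,0,-0.1],[-0.1,0,0,0,0,0,-0.1],[-0.2,0,0,0,0,0,-0.1],[-0.2,0,0,0,0,0,-0.1],[-0.2,0,0,0,0,0,-0.1]]'
python3 - <<'E'
from h import *
np.set_printoptions(precision=2,suppress=True)
T=robot.camera('top');S=robot.camera('side')
for c in(T,S): print(carrier([c],'round',[563,-310,1.645],5),carrier([c],'square',[452.5,-321,1.65],5))
overlay(S,[],'s7.png',(265,150,385,240),6)
E
```

```text
time_s: 33.85
tcp_pos: [462.6, -373.9, 149.0]
orientation: [2.139, 2.3, 0.0]
contact_force: [-0.3, -0.5, -0.1]
finger_gap: 0.551
grasp_force: 0.0
(array([ 563.49, -312.21,    1.64]), 1, array([ 0., -0.])) (array([ 452.5 , -321.  ,    1.65]), 0, None)
(array([ 563.41, -315.3 ,    1.64]), 1, array([ 0., -0.])) (array([ 472.08, -331.84,    1.62]), 1, array([0., 0.]))
```

View pics/s7.png

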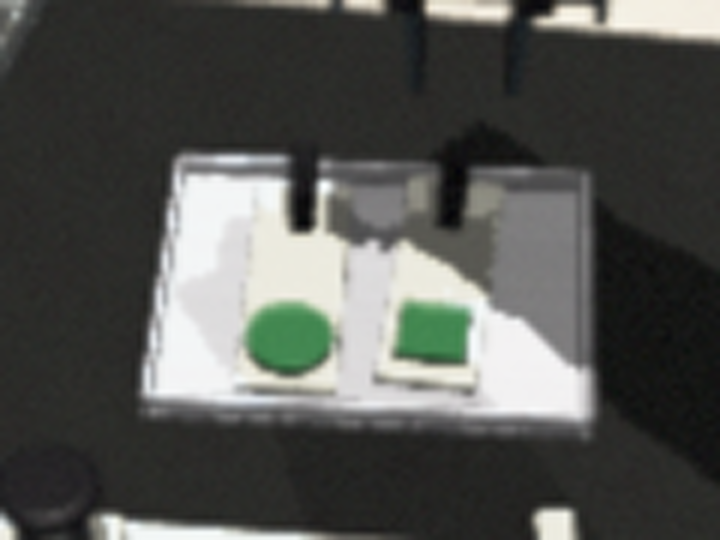

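```bash
python3 -m inch '[[0,0.1,0.1,0,0,0,-0.1],[0,0.2,0.2,0,0,0,-0.1],[0,0.3,0.2,0,0,0,-0.1],[0,0.4,0.2,0,0,0,-0.1],[0,0.48,0.2,0,0,0,-0.1],[0,0.48,0.2,0,0,0,-0.1],[0,0.48,0.2,0,0,0,-0.1]]'
python3 - <<'E'
from h import *
np.set_printoptions(precision=3,suppress=True)
T=robot.camera('top');S=robot.camera('side')
for s,p in(('round',[563,-312,1.645]),('square',[472,-320,1.75])):
    for cs in([T],[S],[T,S]): print(s,carrier(cs,s,p,5))
for c in(T,S): print(blob(c,'d',W([472,-320,1.75],FIN+[0,0,5])))
p=carrier([T],'square',[472,-320,1.75],5)[0]
L=lambda pose,x0,x1,y0,y1,z:W(pose,[(x0,y0,z),(x1,y0,z),(x1,y1,z),(x0,y1,z)])
its=[(L(p,-90,90,-32,32,15),(255,0,0)),(L(p,-90,-40,-9,9,55),(0,255,255)),(W(p,[(55,0,26)]),(0,0,255))]
overlay(S,its,'s8.png',(265,150,385,240),4);overlay(T,its,'t8.png',(310,165,410,265),4)
i=cv2.imread('pics/s8.png');j=cv2.imread('pics/t8.png');k=np.zeros((400,880,3),np.uint8);k[:360,:480]=i;k[:,480:]=j;cv2.imwrite('pics/m8.png',k[:,100:])
E
```

```text
time_s: 34.65
tcp_pos: [464.5, -131.1, 249.1]
orientation: [2.133, 2.306, 0.001]
contact_force: [-0.5, 0.3, -0.4]
finger_gap: 0.551
grasp_force: 0.0
round (array([ 563.202, -311.831,    1.633]), 2, array([ 0., -0., -0.,  0.]))
round (array([ 563.413, -315.704,    1.645]), 1, array([ 0., -0.]))
round (array([ 563.058, -312.619,    1.637]), 3, array([ 0.3,  0.1,  0.2, -0. , -0.1,  0.6]))
square (array([ 479.112, -327.753,    1.742]), 1, array([0., 0.]))
square (array([ 478.946, -331.435,    1.743]), 1, array([ 0., -0.]))
square (array([ 512.638, -320.726,    2.337]), 3, array([ 2. , -1.4, -2.4,  2.7, -1.2, -0.9]))
None
None
```

View pics/m8.png

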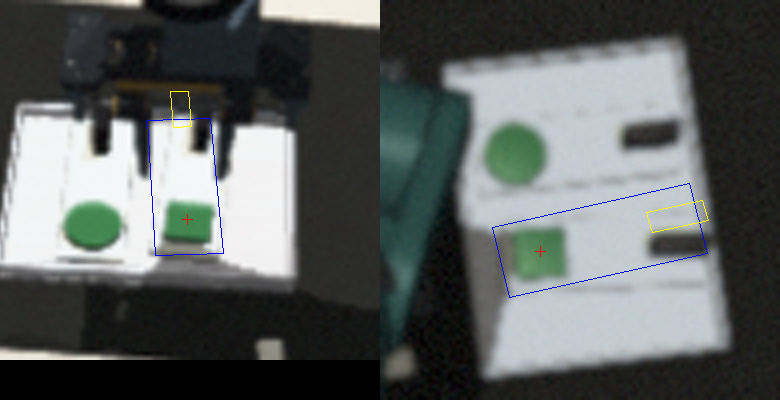

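Run:
```python
from h import *
np.set_printoptions(precision=3,suppress=True)
T=robot.camera('top')
g=T['color'].astype(int).max(2); print(g[219:234,370:394])
UM=385
w=np.clip(130-g[220:233,374:UM],0,90).astype(float); vv,uu=np.mgrid[220:233,374:UM]; w[w<10]=0
obs=np.array([(w*uu).sum(),(w*vv).sum()])/w.sum(); print('obs',obs)
lens=blob(T,'g',W([479,-328,1.742],LENS['square']+[0,0,5]))
def finc(p):
    q=cv2.convexHull(proj(T,W(p,FIN+[0,0,5])).astype(np.float32)); clip=np.float32([[374-.5,219],[UM-.5,219],[UM-.5,234],[374-.5,234]])
    a,poly=cv2.intersectConvexConvex(q,clip.reshape(-1,1,2)); m=cv2.moments(poly); return np.array([m['m10'],m['m01']])/m['m00']
f=lambda x:np.concatenate([silc(T,W(x,LENS['square']+[0,0,5]))-lens,finc(x)-obs])
for y0 in(1.5,1.6):
    o=least_squares(f,[475,-328,y0],x_scale=[10,10,.05],diff_step=1e-4); print(o.x,o.fun,'fin',W(o.x,[(-65,0,0)])[0],'lens',W(o.x,[(55,0,0)])[0])
```

```text
[[208 210 209 208 211 208 211 208 208 202 204 204 201 200 200 200 203 206
  196 181 159 137 100  56]
 [210 211 208 212 208 211 209 210 208 206 206 204 204 203 207 205 207 206
  200 182 157 133 102  62]
 [211 209 210 211 209 209 208 204 202 196 195 193 194 194 194 191 195 192
  187 175 152 133 110  75]
 [210 208 212 212 209 206 201 191 180 172 167 163 165 163 164 164 160 164
  157 149 134 120 109  75]
 [210 209 210 209 209 202 193 172 142 124 117 111 112 112 107 108 109 103
  104  99  89  87  84  62]
 [210 213 208 209 207 198 182 145 103  80  70  70  67  68  64  62  62  59
   60  56  57  57  57  47]
 [211 212 209 210 205 195 163 118  71  61  60  58  58  55  53  52  52  52
   50  48  46  54  62  59]
 [209 209 210 212 207 193 157 103  57  50  55  55  58  58  56  55  53  50
   48  42  46  59  74  78]
 [210 210 209 212 208 196 161 108  60  51  55  51  56  56  51  54  46  48
   51  48  48  73 101 106]
 [211 209 208 208 210 200 170 128  93  83  79  84  83  84  84  86  83  81
   82  82  85  95 123 127]
 [209 210 208 212 208 204 187 163 148 143 144 145 145 144 140 144 141 144
  143 143 133 129 142 139]
 [212 208 210 210 210 206 203 198 191 189 190 188 189 189 190 192 189 188
  190 186 171 158 153 138]
 [210 209 209 208 205 208 208 208 206 208 207 208 207 206 207 206 210 210
  209 205 192 173 155 139]
 [210 210 208 210 210 209 213 211 206 211 208 209 209 210 211 212 210 210
  207 206 197 179 159 140]
 [211 211 210 208 211 210 210 208 210 209 210 210 208 210 208 209 210 210
  210 208 197 182 160 142]]
obs [381.041 225.849]
[ 469.028 -329.274    1.559] [ 0.263 -0.018 -0.529  0.021] fin [ 468.285 -394.27     0.   ] lens [ 469.657 -274.278    0.   ]
[ 469.028 -329.273    1.559] [ 0.263 -0.018 -0.529  0.021] fin [ 468.284 -394.269    0.   ] lens [ 469.657 -274.276    0.   ]
```

```bash
python3 -m inch '[[0.008,-0.1,0,0,0,-0.18,-0.1],[0.008,-0.2,0,0,0,-0.18,-0.1],[0.008,-0.3,-0.05,0,0,-0.18,-0.1],[0.008,-0.4,-0.1,0,0,-0.18,-0.1],[0.008,-0.518,-0.2,0,0,-0.18,-0.1],[0.008,-0.518,-0.2,0,0,-0.18,-0.1],[0.008,-0.518,-0.2,0,0,-0.18,-0.1],[0.008,-0.518,-0.2,0,0,-0.18,-0.1],[0.008,-0.518,-0.2,0,0,-0.18,-0.1]]'
python3 - <<'E'
from h import *
o=robot.observe();print(R.from_rotvec(o['orientation']).as_matrix()[:,1])
E
```

```text
time_s: 35.7
tcp_pos: [467.5, -392.8, 149.0]
orientation: [2.239, 2.203, 0.0]
contact_force: [-0.1, -0.2, 0.2]
finger_gap: 0.552
grasp_force: 0.0
[ 9.99867201e-01 -1.62923743e-02  3.72350786e-04]
```

```bash
python3 -m inch '[[0,0.004,-0.08,0,0,0,-0.1],[0,0.004,-0.16,0,0,0,-0.1],[0,0.004,-0.22,0,0,0,-0.1],[0,0.004,-0.25,0,0,0,-0.1],[0,0.004,-0.251,0,0,0,-0.1],[0,0.004,-0.251,0,0,0,1],[0,0.004,-0.251,0,0,0,1],[0,0.004,-0.251,0,0,0,1],[0,0.004,-0.251,0,0,0,1],[0,0.004,-0.251,0,0,0,1],[0,0.004,-0.251,0,0,0,1],[0,0.004,-0.251,0,0,0,1]]' 45
```

```text
time_s: 36.9
tcp_pos: [467.7, -391.0, 23.7]
orientation: [2.239, 2.203, 0.0]
contact_force: [-1.9, 1.0, 8.4]
finger_gap: 0.197
grasp_force: 45.0
```

```bash
python3 -m inch '[[0,0,0.06,0,0,0,1],[0,0,0.13,0,0,0,1],[0,0,0.2,0,0,0,1],[0,0,0.25,0,0,0,1],[0,0,0.25,0,0,-0.2,1],[-0.02,0,0.25,0,0,-0.4,1],[-0.04,0,0.25,0,0,-0.6,1],[-0.045,0,0.25,0,0,-0.8,1],[-0.045,0,0.25,0,0,-1,1],[-0.045,0,0.25,0,0,-1,1]]'; python3 -m inch '[[0,0.03,0,0,0,-0.2,1],[0,0.06,0,0,0,-0.4,1],[0,0.1,0,0,0,-0.6,1],[0,0.15,0,0,0,-0.8,1],[0,0.2,0,0,0,-1,1],[0,0.2,0,0,0,-1,1]]' >/dev/null; python3 -m inch '[[0,0.03,0,0,0,-0.2,1],[0,0.07,0,0,0,-0.4,1],[0,0.12,0,0,0,-0.6,1],[0,0.18,0,0,0,-0.8,1],[0,0.24,0,0,0,-1,1],[0,0.24,0,0,0,-1,1]]' >/dev/null; python3 -m inch '[[0,0.05,0,0,0,-0.02,1],[0,0.12,0,0,0,-0.03,1],[0,0.18,0,0,0,-0.03,1],[0,0.24,0,0,0,-0.03,1],[0,0.3,0,0,0,-0.03,1],[0,0.353,0,0,0,-0.03,1],[0,0.353,0,0,0,-0.03,1],[0,0.353,-0.07,0,0,-0.03,1],[0,0.353,-0.13,0,0,-0.03,1],[0,0.353,-0.18,0,0,-0.03,1],[0,0.353,-0.212,0,0,-0.03,1],[0,0.353,-0.212,0,0,-0.03,1],[0,0.353,-0.212,0,0,-0.03,1]]'
python3 - <<'E'
from h import *
np.set_printoptions(precision=3,suppress=True)
T=robot.camera('top');S=robot.camera('side')
o=robot.observe(); t=o['tcp_pos']; M=R.from_rotvec(o['orientation']).as_matrix(); base=t[2]-18.6; print(M[:,1])
d=M[:2,0]*(1 if M[0,0]>0 else -1); p0=[*(t[:2]+63*d),np.arctan2(d[1],d[0])]; print('pred',p0,base,'lens',t[:2]+118*d)
for c in(T,S):
    P=W(p0,LENS['square']+[0,0,base]); e=blob(c,'g',P,25); q=silc(c,P); print(q,e, None if e is None else onz(c,e,base+21)-onz(c,q,base+21))
E
```

```text
time_s: 37.9
tcp_pos: [444.6, -390.7, 148.0]
orientation: [-2.716, -1.579, 0.0]
contact_force: [0.5, 1.0, -2.1]
finger_gap: 0.2
grasp_force: 45.0
time_s: 40.4
tcp_pos: [445.3, 5.1, 42.3]
orientation: [3.141, 0.065, -0.0]
contact_force: [0.6, -0.6, -0.9]
finger_gap: 0.192
grasp_force: 45.0
[ 0.041 -0.999  0.   ]
pred [np.float64(508.6844197272541), np.float64(7.92158795409596), np.float64(0.04054529635654149)] 24.32584445759197 lens [563.639  10.151]
[267.793 204.326] [267.887 204.722] [-1.438 -0.299  0.   ]
[299.208 262.218] [299.376 261.471] [-0.051 -2.952  0.   ]
```

```bash
python3 -m inch '[[0.04,0.002,0,0,0,0,1],[0.08,0.004,0,0,0,0,1],[0.12,0.006,0,0,0,0,1],[0.153,0.0075,0,0,0,0,1],[0.153,0.0075,0,0,0,0,1],[0.153,0.0075,0,0,0,0,1],[0.153,0.0075,-0.008,0,0,0,1],[0.153,0.0075,-0.016,0,0,0,1],[0.153,0.0075,-0.017,0,0,0,1],[0.153,0.0075,-0.017,0,0,0,1]]'
```

```text
time_s: 41.5
tcp_pos: [520.7, 9.5, 33.6]
orientation: [3.141, 0.063, -0.001]
contact_force: [-5.1, 0.2, 11.1]
finger_gap: 0.193
grasp_force: 45.0
```

```bash
python3 -m inch '[[0,0,0.003,0,0,0,0.2],[0,0,0.003,0,0,0,0.2],[0,0,0.003,0,0,0,0.2],[0,0,0.08,0,0,0,0.2],[0,0,0.18,0,0,0,0.2],[0,0,0.28,0,0,0,0.2],[-0.05,0,0.38,0,0,0,1],[-0.1,0,0.46,0,0,0,1],[-0.1,-0.2,0.46,0,0,0,1],[-0.1,-0.3,0.46,0,0,0,1],[-0.1,-0.3,0.46,0,0,0,1],[-0.1,-0.3,0.46,0,0,0,1],[-0.1,-0.3,0.46,0,0,0,1]]'
python3 - <<'E'
from h import *
np.set_printoptions(precision=2,suppress=True)
S=robot.camera('side');p0=[583,11.5,.041]
print('car',carrier([S],'square',p0,15),'fin',blob(S,'d',W(p0,FIN+[0,0,15])),silc(S,W(p0,FIN+[0,0,15])))
E
```

```text
time_s: 42.8
tcp_pos: [471.0, -141.2, 263.2]
orientation: [-3.141, -0.059, 0.001]
contact_force: [-0.5, -0.3, -0.0]
finger_gap: 0.007
grasp_force: 0.0
car (array([583.32,  13.77,   0.08]), 2, array([ 0., -0., -0.,  0.])) fin [312.65 262.41] [312.78 262.46]
```

```bash
python3 -m inch '[[0.1,0.09,0,0,0,0,1],[0.2,0.18,0,0,0,0,1],[0.28,0.26,0,0,0,0,1],[0.334,0.305,0,0,0,0,1],[0.334,0.305,0,0,0,0,1],[0.334,0.305,-0.05,0,0,0,1],[0.334,0.305,-0.09,0,0,0,1],[0.334,0.305,-0.104,0,0,0,1],[0.334,0.305,-0.104,0,0,0,1]]'; python3 -m inch '[[0,0,-0.01,0,0,0,1],[0,0,-0.02,0,0,0,1],[0,0,-0.03,0,0,0,1],[0,0,-0.04,0,0,0,1],[0,0,-0.05,0,0,0,1],[0,0,-0.054,0,0,0,1],[0,0,-0.054,0,0,0,1]]'
```

```text
time_s: 43.75
tcp_pos: [637.6, 13.2, 210.6]
orientation: [-3.141, -0.065, 0.003]
contact_force: [0.4, -0.2, 0.1]
finger_gap: 0.004
grasp_force: 0.0
time_s: 44.45
tcp_pos: [639.1, 12.4, 185.8]
orientation: [-3.14, -0.062, -0.003]
contact_force: [-2.5, 4.6, 10.2]
finger_gap: 0.002
grasp_force: 5.6
```

```bash
python3 -m inch '[[0,0,-0.005,0,0,0,1],[0,0,-0.01,0,0,0,1],[0,0,-0.011,0,0,0,1],[0,0,-0.011,0,0,0,1],[0,0,-0.011,0,0,0,1],[0,0,-0.011,0,0,0,1]]'; python3 -m inch '[[0,0,0.02,0,0,0,1],[0,0,0.06,0,0,0,1],[0,0,0.12,0,0,0,1],[-0.08,0,0.15,0,0,0,0.2],[-0.16,0,0.15,0,0,0,0.2],[-0.234,-0.004,0.15,0,0,0,0.2],[-0.234,-0.004,0.15,0,0,0,0.2],[-0.234,-0.004,0.15,0,0,0,0.2]]'
python3 - <<'E'
from h import *
np.set_printoptions(precision=2,suppress=True)
S=robot.camera('side');p0=[583,11.5,.041]
print('car',carrier([S],'square',p0,15),'fin',blob(S,'d',W(p0,FIN+[0,0,15])))
E
```

```text
time_s: 45.05
tcp_pos: [639.3, 12.4, 182.1]
orientation: [-3.14, -0.062, -0.004]
contact_force: [-11.7, 4.4, 28.8]
finger_gap: 0.005
grasp_force: 14.6
time_s: 45.85
tcp_pos: [521.5, 9.9, 254.8]
orientation: [3.141, 0.062, 0.003]
contact_force: [-0.1, 0.1, 0.6]
finger_gap: 0.388
grasp_force: 0.0
car (array([582.64,  14.36,   0.07]), 2, array([ 0.1,  0. , -0.1, -0. ])) fin [312.89 262.76]
```

```bash
python3 -m inch '[[0,0,-0.1,0,0,0,0.2],[0,0,-0.2,0,0,0,0.2],[0,0,-0.3,0,0,0,0.2],[0,0,-0.38,0,0,0,0.2],[0,0,-0.43,0,0,0,0.2],[0,0,-0.44,0,0,0,0.2],[0,0,-0.44,0,0,0,0.2],[0,0,-0.44,0,0,0,1],[0,0,-0.44,0,0,0,1],[0,0,-0.44,0,0,0,1],[0,0,-0.44,0,0,0,1],[0,0,-0.44,0,0,0,1],[0,0,-0.42,0,0,0,1],[0,0,-0.42,0,0,0,1],[-0.05,-0.002,-0.42,0,0,0,1],[-0.1,-0.004,-0.42,0,0,0,1],[-0.14,-0.006,-0.42,0,0,0,1],[-0.15,-0.006,-0.42,0,0,0,1],[-0.15,-0.006,-0.42,0,0,0,1]]'; python3 -m inch '[[0,0,0.06,0,0,0,1],[0,0,0.13,0,0,0,1],[0,0,0.2,0,0,0,1],[0,0,0.21,0,0,0,1],[0,0,0.21,0,0,0,1]]'
```

```text
time_s: 47.8
tcp_pos: [446.4, 7.0, 44.3]
orientation: [3.141, 0.062, 0.001]
contact_force: [1.0, 0.1, -2.0]
finger_gap: 0.191
grasp_force: 45.0
time_s: 48.3
tcp_pos: [448.0, 7.0, 150.1]
orientation: [3.141, 0.062, 0.005]
contact_force: [-0.2, 0.3, -2.4]
finger_gap: 0.195
grasp_force: 45.0
```

```bash
python3 -m inch '[[0,-0.07,0,0,0,0,1],[0,-0.15,0,0,0,0,1],[0,-0.23,0,0,0,0.1,1],[0,-0.32,0,0,0,0.21,1],[0,-0.32,0,0,0,0.21,1]]' >/dev/null; python3 -m inch '[[0,-0.06,0,0,0,0.2,1],[0,-0.12,0,0,0,0.4,1],[0,-0.18,0,0,0,0.6,1],[0,-0.24,0,0,0,0.8,1],[0,-0.24,0,0,0,1,1],[0,-0.24,0,0,0,1,1]]' >/dev/null; python3 -m inch '[[0.0,-0.05,0,0,0,0.2,1],[0,-0.1,0,0,0,0.4,1],[0,-0.15,0,0,0,0.6,1],[0,-0.2,0,0,0,0.8,1],[0,-0.22,0,0,0,1,1],[0,-0.22,0,0,0,1,1]]' >/dev/null; python3 -m inch '[[0,0,0,0,0,0.2,1],[0,0,0,0,0,0.4,1],[0.018,0,0,0,0,0.6,1],[0.018,0,0,0,0,0.8,1],[0.018,0,0,0,0,1,1],[0.018,0,0,0,0,1,1],[0.018,0,0,0,0,1,1]]'
python3 - <<'E'
from h import *
np.set_printoptions(precision=2,suppress=True)
o=robot.observe();a=R.from_rotvec(o['orientation']).as_matrix()[:,1];t=o['tcp_pos'];print(a)
T=robot.camera('top');S=robot.camera('side')
p=[t[0]-62*a[1],t[1]+62*a[0],1.645]
print(p,carrier([S],'square',p,t[2]-18.6,25))
for c in(T,S):print(carrier([c],'round',[563.2,-312,1.645],5),blob(c,'g',W([563.2,-312,1.64],LENS['round']+[0,0,5])))
E
```

```text
time_s: 50.7
tcp_pos: [455.4, -382.0, 148.5]
orientation: [-2.143, -2.296, -0.0]
contact_force: [-0.4, -0.1, -2.1]
finger_gap: 0.193
grasp_force: 45.0
[ 1.    0.07 -0.  ]
[np.float64(451.1599693427085), np.float64(-320.119414718986), 1.645] (array([ 451.89, -324.13,    1.64]), 1, array([0., 0.]))
(array([ 563.68, -312.02,    1.64]), 1, array([-0., -0.])) [343.32 202.97]
(array([ 563.32, -315.48,    1.65]), 1, array([0., 0.])) [312.76 205.5 ]
```

```bash
python3 -m inch '[[0,0,-0.08,0,0,0,1],[0,0,-0.16,0,0,0,1],[0,0,-0.22,0,0,0,1],[0,0,-0.244,0,0,0,1],[0,0,-0.25,0,0,0,1],[0,0,-0.25,0,0,0,1],[0,0,-0.247,0,0,0,-0.1],[0,0,-0.247,0,0,0,-0.1],[0,0,-0.247,0,0,0,-0.1],[0,0,-0.16,0,0,0,-0.1],[0,0,-0.08,0,0,0,-0.1],[0,0,0.05,0,0,0,-0.1],[0,0.1,0.2,0,0,0,-0.1],[0,0.2,0.3,0,0,0,-0.1],[0,0.3,0.35,0,0,0,-0.1],[0,0.4,0.35,0,0,0,-0.1],[-0.02,0.55,0.35,0,0,0,-0.1],[-0.02,0.6,0.35,0,0,0,-0.1],[-0.02,0.6,0.35,0,0,0,-0.1],[-0.02,0.6,0.35,0,0,0,-0.1]]'
python3 - <<'E'
from h import *
np.set_printoptions(precision=2,suppress=True)
T=robot.camera('top');S=robot.camera('side')
for c in(T,S):print(carrier([c],'round',[563.2,-312,1.645],5),carrier([c],'square',[452,-322,1.645],5))
cv2.imwrite('pics/f.png',cv2.resize(np.hstack([T['color'][130:290,120:410],S['color'][160:400,220:380].repeat(1,0)[:160]])[:,:,::-1],None,fx=1.75,fy=1.75))
E
```

```text
time_s: 52.8
tcp_pos: [444.9, -79.9, 325.1]
orientation: [2.135, 2.303, 0.002]
contact_force: [-0.2, -1.0, -0.4]
finger_gap: 0.552
grasp_force: 0.0
(array([ 563.21, -312.03,    1.63]), 2, array([-0.,  0.,  0., -0.])) (array([ 451.7 , -322.79,    1.65]), 2, array([ 0.1, -0. , -0.1,  0. ]))
(array([ 563.33, -315.88,    1.65]), 1, array([-0., -0.])) (array([ 450.65, -326.02,    1.65]), 1, array([0., 0.]))
```

View pics/f.png

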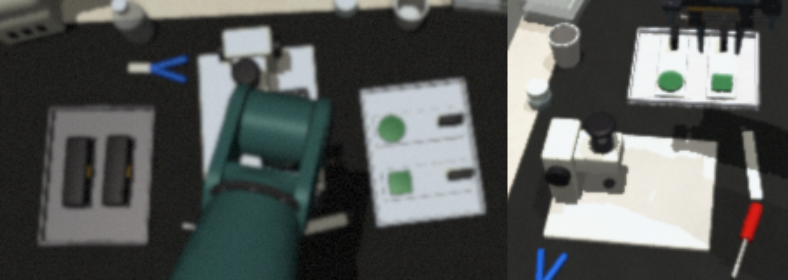

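The picture shows both cases flat in the case tray, with crop centres at about (78,172) and (117,170). Both carriers are flat in the job tray, with lenses at (391,129) and (400,182). The bed is empty, the plunger is up, and the screwdriver, ruler and pliers look unmoved.

```bash
python3 -c "
from cell import robot
print(robot.job_done())"
```

```text
the job is handed in; nothing more can be done
None
```

The job is handed in and the hand-in returned no verdict: both cases are in the case tray, the round and then the square lens were pressed to the stop, both carriers are back in the job tray, and the plunger is up.

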